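Take the coil off the post and hold the shutter flap at its balance point

ROBOT

A 6-joint arm with a two-finger parallel gripper is mounted at the origin on a cart in front of the work surface, level with it; the furniture and walls round the work are solid. World frame = base frame: x ahead of the robot, y to its left, z up, the work surface at z = 0. Lengths are in mm, angles in rad, forces in N, time in s.
With the tool pointing down it reaches from about 300 to 850 mm from the base axis. Payload 5.4 kg.
Tool frame: the origin (TCP) lies on the centre line of the jaws, within the pads' length; the fingertips stand 8 mm ahead of it and the grasp point (between the pads) lies 11 mm behind it; z points along the fingers, y is the direction in which the jaws open and shut (so a half turn about z gives the same grasp; the last joint's range is limited). The gripper opens to 85 mm and grips with 20 to 120 N. Pads are 22 mm wide; open, the fingers measure 114 mm over their backs; the gripper's body (76 mm by 85 mm) begins 54 mm behind the grasp point. The pads swing forward as they close: fully open they stand 13 mm farther back than shut.
Start: joints at [-1.483, 0.158, 1.597, -0, 1.386, -0.21], TCP at [168.691, -549.681, 212.599] pointing down, gripper open.
Joint ranges: [-2.91, 2.91], [-0.94, 2.29], [0.18, 2.7], [-1.29, 4.43], [0.17, 2.64], [-3, 3]. Speed limits (rad/s): [2.57, 2.57, 3.14, 3.14, 3.14, 3.14].

INTERFACE

Orientations are given as a rotation vector (axis times angle).
In Python, from workcell import bot, viewer, order gives the robot as it stands.
- The arm moves only by the tool step_arm, never from a script. Its argument "plan" is text: rows parted by semicolons, each of 7 numbers parted by spaces: the shift along the tool's x, y, z in units of 50 mm (1.0 is 50 mm), then the turn, a rotation vector about the tool's x, y, z in units of 10 degrees (1.0 is 10 degrees), then the opening, from 0 (shut) to 1 (fully open). In form: x y z ax ay az hand; .... A call has exactly 5 rows; each row is the pose to reach, as a shift and turn from the pose commanded when the call began, along the tool's axes at that moment; what a row does not reach only later rows make up. A row lasts 1/8 s, in which the tool goes at most 62.5 mm and 10.7 degrees, less where a joint would pass 70% of its speed; a pose out of reach is approached as far as the arm can. A call with a gripper value outside its range is refused whole. The fingers move at their own pace and stop on an object; "newtons" is the grip in N (left out, the last holds). Time passes only in rows, so rows that repeat a pose let the fingers close, or fill a call up. It gives the time, the measured TCP pose, the force and the opening at its end, in the units of the state.
- bot.sense(): the state, without advancing time (a new reading comes with each control period).
- viewer.capture(name): name is "scene" or "top" or "wrist"; returns (picture, depth): 420x560x3 uint8, red, green, blue; 420x560 float32, mm along the optical axis (not along the pixel's ray), 0 where there is no reading.
- viewer.calibration(name): a dict with "vfov" (degrees; the focal length in pixels is half the picture's height over the tangent of half this angle, whatever the lens; pixels are square), "cx", "cy" (the principal point, pixels), "extrinsics" (4x4, takes a point from world to camera coordinates). Camera axes: x right, y up, looking along -z (the intrinsics and any distortion apply to the point x, -y, -z); pixel columns grow to the right and rows downward; lengths in mm; the calibration is good to about 2 mm. The wrist camera is an equidistant fisheye: a pixel r from the principal point sees the ray r / f radians off the axis. A picture is of the moment at which its call begins: read the wrist's pose just before it. calibration takes no time and is no camera call; for the wrist camera it gives the pose at the moment of the call.
- order.hand_in(): hands the job in, once; it reports no verdict.
The state is a dict: "time_s": time; "qpos": joint angles; "joint_velocities": joint speeds; "joint_efforts": joint torques, N m; "position": TCP position; "tcp_rot": TCP orientation; "contact_force": force on the tool from outside, world axes, zero at the start; "torque": the same for the moment, N m; "width": finger opening in mm.
Only numpy, scipy, OpenCV 4.12 (cv2) and the standard library are available. Lean on these libraries where they do the work, as an engineer would, in place of code of your own. Each camera call takes 0.05 s, during which the arm holds its last target. There are 200 camera calls.

TASK

Slide the wound coil straight up off the post of the low shutter box while the flap under it stays shut, and set it down flat inside the small open metal tray (lower it in, do not drop it) and let go. Then take the flap by the cross-bar at its free end, swing it up to its over-centre balance point, upright, where it would fall neither forward nor back, without letting it go over, and finish while still holding it there at rest in the gripper. Leave the other things on the bench where they are.

Things in the scene. Friction and masses are not known exactly. Their poses are not given: they have to be found in the camera images.
- shutter_box: Fixed low grey box, 145 x 124 mm, top 32 mm above the bench. Origin on the bench; x points from the flap's free end to the hinge (away from the robot at yaw 0), y along the hinge, z up. In this frame: housing from x -50 to +95 mm; post axis x -10, y 0; hinge axis x +70, z 40; the shut flap's cross-bar x -95, z 40 mm, in front of the housing with only the bench below it.
- post_tip (a point): Tip of the fixed upright steel post, 14 mm in diameter, tip 91 mm above the bench; it passes up through a slot in the shut flap and stands 48 mm above the flap, 12 mm above the coil. Axes as the box.
- flap_hinge (a point): Middle of the flap's horizontal hinge axis, 40 mm above the bench. Axes as the box: y is the hinge axis. Fixed. The tall bench microscope stands fixed close to the right of the box (y below 0.10 m, x above 0.46 m, eyepieces 0.39 m high, taller behind): come in round its front, not over or through it.
- flap (a joint): Flap angle, rad. 0: shut, level, pointing from the hinge to the box's -x. Grows as the free end rises; 1.571: upright, the balance point; 2.4: lying back on the rear stop. Nearly frictionless hinge, no spring or catch: let go below 1.571 it falls shut, above it falls back. Its centre of mass lies in the flap's plane, which contains the hinge axis. 0.25 kg, give or take 30 percent.
- flap_bar (a point): Middle of the flap's round cross-bar: 10 mm diameter, 114 mm long, parallel to the hinge, 165 mm from its axis, in the flap's plane. Between bar and flap plate (6 mm thick, ends 112 mm from the axis) is a window 48 mm deep, 94 mm wide, so fingers pointing down can straddle the bar at any flap angle; the bar can turn in the fingers. Axes turn with the flap, as the box's when shut.
- coil: Loose wound coil: copper winding between two thin black flanges, 52 mm outer diameter (winding 50 mm), 36 mm high, bore 21 mm, about 0.15 kg, may differ by 30 percent. Starts over the post, resting on the shut flap, 43 mm above the bench. Origin at the centre of its underside, z up along its axis.
- tray: Fixed open metal tray, 140 (its x) x 120 (its y) x 15 mm, walls and floor about 4 mm thick. Origin at the centre of its underside on the bench.
- tray_in (a point): Centre of the tray's inner floor, about 4 mm above the bench; axes as the tray. Inside 132 x 112 mm.
- dish: Bystander, to be left alone: clear round petri dish, 58 mm across, 14 mm high.
- timer: Bystander, to be left alone: white bench timer, 60 x 64 x 18 mm.
- bottle_media: Bystander, to be left alone: white bottle with screw cap, 46 mm across, 105 mm high.
- tube_b: Bystander, to be left alone: clear capped tube standing upright, 26 mm across, 80 mm high.
- hex_driver: Bystander, to be left alone: hex driver lying flat, 147 mm long.
- marker_black: Bystander, to be left alone: marker pen lying flat, 135 mm long.
- pen_blue: Bystander, to be left alone: thin ball pen lying flat, 145 mm long.
Mind the look-alikes: they are no part of the job. There is more than one size of the coil; the one meant has the size given above.

How it is judged:
By the outcome, as a careful person would: the job done as asked, in the order asked, and still so for the second after the job is handed in, while the arm keeps its last pose, push and grip.
It also fails if it takes over 64 s, if anything falls off the work surface, if the arm or the gripper's body presses on something with over 40 N, if the wrist force passes 120 N, or if a joint passes its speed limit or range.

## Working session

There is one attempt and no reset: what is moved stays moved. The work goes in short steps, Python scripts to look and compute and a tool call to move; the robot and the scene stay as the last step left them, time stands still between calls to the robot, and variables do not carry over. Pictures are saved under pics/ and viewed, about 8 in all and at most 12, crops included, and the job is handed in when it is done.

Besides the shell and the picture viewer there is one more tool, called after "Request:" as name(argument=value, ...) on one line, values as JSON. step_arm: Moves the arm, as the interface text tells. Its arguments: {"type":"object","properties":{"plan":{"type":"string"},"newtons":{"type":"number"}},"required":["plan"]}

```bash
mkdir -p pics; ls; python3 - <<'E'
from workcell import bot,viewer
import cv2,numpy as np
s=bot.sense();print({k:np.round(v,3) for k,v in s.items()})
for n in("scene","top"):
    p,d=viewer.capture(n);np.savez(f"pics/{n}0.npz",p=p,d=d)
    c=viewer.calibration(n);print(n,c)
    cv2.imwrite(f"pics/{n}0.png",p[...,::-1])
E
```

```text
pics
{'time_s': np.float64(0.0), 'qpos': array([-1.483,  0.159,  1.598, -0.   ,  1.386, -0.21 ]), 'joint_velocities': array([-0.001, -0.001,  0.001, -0.001, -0.002, -0.001]), 'joint_efforts': array([-0.0000e+00, -3.9600e+01, -3.3143e+01, -0.0000e+00,  8.0000e-03,
       -0.0000e+00]), 'position': array([ 168.637, -549.04 ,  211.61 ]), 'tcp_rot': array([-3.105, -0.466, -0.   ]), 'contact_force': array([-0.347,  0.187, -0.76 ]), 'torque': array([ 0.04 ,  0.013, -0.008]), 'width': np.float64(85.335)}
scene {'vfov': 50.39841206991103, 'cx': 278.99719191199347, 'cy': 209.16983926125567, 'extrinsics': array([[-7.67074958e-01, -6.41377454e-01, -1.51977200e-02,
         6.16201340e+02],
       [ 3.61851366e-01, -4.52085622e-01,  8.15280430e-01,
        -1.84062621e+02],
       [-5.29773157e-01,  6.19881886e-01,  5.78866867e-01,
        -1.55881449e+03],
       [ 0.00000000e+00,  0.00000000e+00,  0.00000000e+00,
         1.00000000e+00]])}
top {'vfov': 55.091447170348864, 'cx': 277.75038495301845, 'cy': 209.4377198113818, 'extrinsics': array([[-1.82383616e-04, -9.99999980e-01,  8.26642327e-05,
         2.27260871e+02],
       [ 9.97608605e-01, -1.76234036e-04,  6.91161402e-02,
        -6.23845391e+02],
       [-6.91161243e-02,  9.50722014e-05,  9.97608617e-01,
        -1.26231916e+03],
       [ 0.00000000e+00,  0.00000000e+00,  0.00000000e+00,
         1.00000000e+00]])}
```

View pics/top0.png

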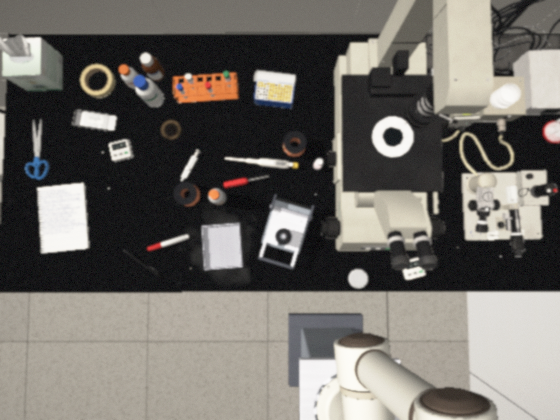

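View pics/scene0.png

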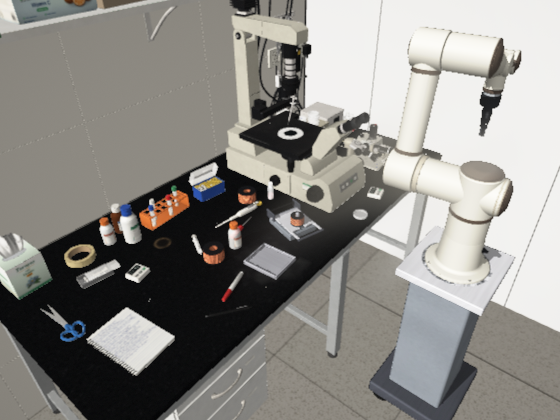

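Top view: shutter box is around (287,232), yawed, with the coil at (283,237) and the bar near (278,264). The tray is at (222,246), and the microscope is right of the box. Next I'll measure from the depth images.

```bash
cat > h.py <<'E'
import numpy as np,cv2
from workcell import bot,viewer
def cloud(p,d,c):
    h=p.shape[0];f=h/2/np.tan(np.radians(c["vfov"]/2))
    v,u=np.mgrid[:p.shape[0],:p.shape[1]]
    z=d; X=np.stack([(u-c["cx"])/f*z,-(v-c["cy"])/f*z,-z],-1)
    E=c["extrinsics"]; return (X-E[:3,3])@E[:3,:3]
def R(rv): return cv2.Rodrigues(np.array(rv,float))[0]
E
python3 - <<'E'
from h import *
a=np.load("pics/top0.npz");p,d=a["p"],a["d"];W=cloud(p,d,viewer.calibration("top"))
m=np.zeros(d.shape,bool);m[190:275,255:318]=1
print("bench z",np.median(W[150:185,60:80,2]))
for lo,hi,n in((20,60,"box/flap"),(70,84,"coil top"),(85,96,"post")):
    k=m&(W[...,2]>lo)&(W[...,2]<hi); q=W[k]; 
    if len(q)<3: print(n,len(q));continue
    r=cv2.minAreaRect(q[:,:2].astype(np.float32)); print(n,len(q),np.median(q,0).round(1),r)
# flap alone
k=m&(W[...,2]>39)&(W[...,2]<50);q=W[k];print("flap",len(q),cv2.minAreaRect(q[:,:2].astype(np.float32)))
m[:]=0;m[215:280,195:250]=1
g=p.min(-1)>70
k=m&g;q=W[k];print("tray",len(q),cv2.minAreaRect(q[:,:2].astype(np.float32)),np.percentile(q[:,2],[5,50,95]))
c=W[190:275,255:318,2].copy(); img=np.clip(c*2.5,0,255).astype(np.uint8)
a=cv2.resize(np.dstack([img]*3),None,fx=6,fy=6,interpolation=0); b=cv2.resize(p[190:275,255:318,::-1],None,fx=6,fy=6,interpolation=cv2.INTER_CUBIC)
cv2.imwrite("pics/crop.png",np.hstack([a,b]))
print(W[246,222],W[237,283])
E
```

```text
bench z -1.4824031639674216
box/flap 1843 [573.5 198.4  42.3] ((550.8356323242188, 205.44076538085938), (136.5034637451172, 206.3170928955078), 73.622314453125)
coil top 189 [539.2 211.3  79.1] ((556.2828369140625, 176.28628540039062), (50.125144958496094, 129.40231323242188), 25.124479293823242)
post 17 [539.1 211.3  89.8] ((539.1652221679688, 209.865966796875), (10.589751243591309, 10.666610717773438), 44.82046127319336)
flap 1221 ((545.482666015625, 210.0480194091797), (133.66448974609375, 194.004638671875), 72.48008728027344)
tray 1868 ((512.37744140625, 349.65167236328125), (150.1772918701172, 247.26776123046875), 3.8514351844787598) [-1.22699097  4.08510342 15.33804836]
[507.44743559 405.97281472   6.07063604] [536.14389136 211.34833218  86.09568489]
```

View pics/crop.png

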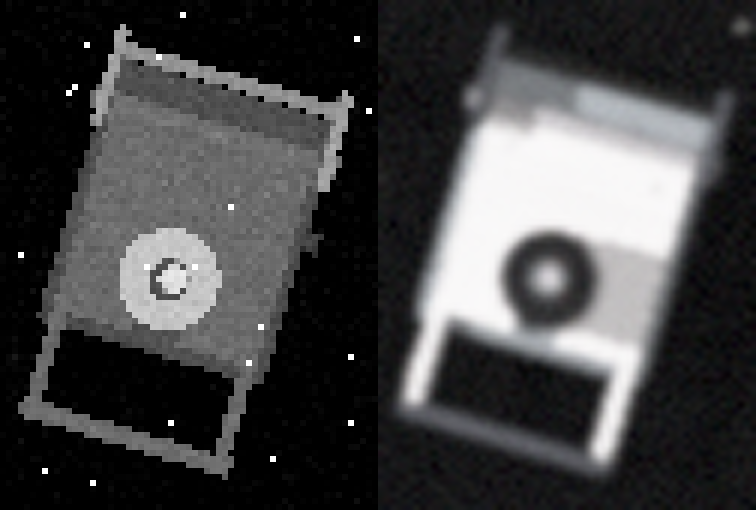

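The crop shows the flap with its bar from (22,408) to (230,468), and the coil and post at (172,278). The depth is clean apart from speckle.

```bash
python3 - <<'E'
from h import *
a=np.load("pics/top0.npz");p,d=a["p"],cv2.medianBlur(a["d"],3);W=cloud(p,d,viewer.calibration("top"))
m=np.zeros(d.shape,bool);m[188:275,255:318]=1
def comp(k):
    n,l,s,c=cv2.connectedComponentsWithStats(k.astype(np.uint8),connectivity=8);i=1+np.argmax(s[1:,4]);return W[l==i]
q=comp(m&(W[...,2]>70)&(W[...,2]<100));print("coil",len(q),cv2.minEnclosingCircle(q[:,:2].astype(np.float32)),q.mean(0))
q=comp(m&(W[...,2]>22)&(W[...,2]<100));r=cv2.minAreaRect(q[:,:2].astype(np.float32));print("box+flap",r)
x=q[(q[:,2]<50)]
# bar axis: points within 10mm of lowest along box x
for yaw in (-17,-16,-15,-14,-13):
    t=np.radians(yaw);e=np.array([np.cos(t),np.sin(t)]);s=x[:,:2]@e;b=x[s<np.percentile(s,0.5)+8]
    L=cv2.fitLine(b[:,:2].astype(np.float32),cv2.DIST_HUBER,0,.01,.01).ravel();print(yaw,len(b),b.mean(0).round(1),np.degrees(np.arctan2(L[1],L[0]))%180-90, (b[:,:2]@[-e[1],e[0]]).min(),(b[:,:2]@[-e[1],e[0]]).max(),s.min())
m[:]=0;m[210:280,192:252]=1
q=comp(m&(W[...,2]>0.8));print("tray",len(q),cv2.minAreaRect(q[:,:2].astype(np.float32)),np.median(q,0))
s=bot.sense();print(R(s["tcp_rot"]).round(3))
E
```

```text
coil 216 ((539.198974609375, 212.2264404296875), 25.556005477905273) [539.1978129  211.91760279  79.23365959]
box+flap ((550.6460571289062, 206.52012634277344), (134.20399475097656, 205.04330444335938), 73.86931610107422)
-17 104 [457.3 235.9  42.7] -16.514084 301.3864291545907 414.71134438467254 363.5836765914396
-16 106 [456.8 233.8  42.7] -15.964149 294.8637556683812 408.2106261788223 369.7670474041519
-15 105 [456.2 232.   42.6] -15.737595 288.2512638257858 401.5855630618128 375.0490898601994
-14 100 [455.4 229.6  42.6] -14.974281 281.55096785587637 394.838173092048 380.2168887302933
-13 92 [454.4 226.9  42.6] -14.525223 274.7649087337126 387.27148881575147 385.2688698528363
tray 2172 ((506.22210693359375, 408.30230712890625), (195.61485290527344, 190.2814178466797), 0.0013698423281311989) [510.598805   406.4130169    3.77240613]
[[ 0.956  0.293 -0.   ]
 [ 0.293 -0.956  0.002]
 [ 0.    -0.002 -1.   ]]
```

```bash
cat >> h.py <<'E'
def to(*tg,ang=None):
    """units from current pose to world targets (mm), jaw y-axis angle in deg (world)"""
    s=bot.sense();M=R(s["tcp_rot"]);P=s["position"];cur=np.degrees(np.arctan2(M[1,1],M[0,1]))
    print("t",round(float(s["time_s"]),2),"P",P.round(1),"jaw",cur.round(1),"tilt",np.degrees(np.arccos(-M[2,2])).round(2),"F",s["contact_force"].round(1),"w",s["width"].round(1),"q",s["qpos"].round(2))
    for t in tg: print(t,"->",(M.T@(np.array(t)-P)/50).round(2),"az", None if ang is None else round((cur-ang)/10,2))
E
```

Request:
step_arm(plan="0.63 -0.95 -0.15 0 0 -1 1; 1.26 -1.91 -0.3 0 0 -2 1; 1.88 -2.86 -0.46 0 0 -3 1; 2.5 -3.8 -0.6 0 0 -4 1; 3.14 -4.77 -0.76 0 0 -5 1")

```text
time_s: 0.72
position: [248.9, -273.7, 250.3]
tcp_rot: [-2.614, -1.742, -0.001]
contact_force: [0.6, 0.5, 1.1]
width: 85.2
```

```bash
python3 -c "
from h import *
to((330,0,260),(360,100,260),ang=-16)"
```

```text
Traceback (most recent call last):
  File "h.py", line 12, in to
    print("t",round(float(s["time_s"]),2),"P",P.round(1),"jaw",cur.round(1),"tilt",np.degrees(np.arccos(-M[2,2])).round(2),"F",s["contact_force"].round(1),"w",s["width"].round(1),"q",s["qpos"].round(2))
                                                                                                                                                               ^^^^^^^^^^^^^^^^
AttributeError: 'float' object has no attribute 'round'
```

```bash
sed -i 's/s\["width"\].round(1)/round(s["width"],1)/' h.py; python3 -c "
from h import *
to((330,0,260),(365,100,260),ang=-16)"
```

```text
t 0.72 P [ 248.9 -273.7  250.3] jaw -22.7 tilt 0.04 F [0.6 0.5 1.1] w 85.2 q [-1.16 -0.45  2.06  0.    1.53 -0.77]
(330, 0, 260) -> [ 5.68 -0.61 -0.19] az -0.67
(365, 100, 260) -> [ 7.79 -0.74 -0.19] az -0.67
```

Request:
step_arm(plan="1.2 0.05 -0.04 0 0 -0.2 1; 2.4 0.05 -0.08 0 0 -0.4 1; 3.6 0 -0.12 0 0 -0.67 1; 4.8 -0.2 -0.16 0 0 -0.67 1; 5.8 -0.3 -0.2 0 0 -0.67 1")

```text
time_s: 1.35
position: [347.9, -0.5, 260.5]
tcp_rot: [2.512, 1.886, 0.001]
contact_force: [0.6, -0.8, -0.1]
width: 85.4
```

```bash
python3 -c "
from h import *
to((400,200,250),(539.2,212,200),ang=-16)"
```

```text
t 1.35 P [347.9  -0.5 260.5] jaw -16.2 tilt 0.03 F [ 0.6 -0.8 -0.1] w 85.4 q [-0.35 -0.52  2.09  0.    1.57 -0.07]
(400, 200, 250) -> [ 4.14 -0.12  0.21] az -0.02
(539.2, 212, 200) -> [5.15 2.49 1.21] az -0.02
```

Request:
step_arm(plan="1.1 -0.05 0.05 0 0 0 1; 2.2 -0.1 0.1 0 0 0 1; 3.3 0 0.2 0 0 0 1; 4.2 0.4 0.4 0 0 0 1; 4.7 1.4 0.7 0 0 0 1")

```text
time_s: 1.98
position: [481.2, 206.2, 225.5]
tcp_rot: [-2.509, -1.891, -0.002]
contact_force: [-0.2, -0.2, 1.3]
width: 85.5
```

Request:
step_arm(plan="0.2 0.5 0.3 0 0 0 1; 0.45 1.09 0.51 0 0 0 1; 0.45 1.09 0.7 0 0 0 1; 0.45 1.09 0.7 0 0 0 1; 0.45 1.09 0.7 0 0 0 1")

```text
time_s: 2.6
position: [539.0, 209.8, 191.1]
tcp_rot: [2.513, 1.886, 0.001]
contact_force: [-0.8, -0.5, -0.4]
width: 85.2
```

```bash
python3 -c "
from h import *
to((539.2,212,140),ang=-16)
c=viewer.calibration('wrist');p,d=viewer.capture('wrist');np.savez('pics/w1.npz',p=p,d=d)
print(c);cv2.imwrite('pics/w1.png',p[...,::-1])"
```

```text
t 2.6 P [539.  209.8 191.1] jaw -16.2 tilt 0.02 F [-0.8 -0.5 -0.4] w 85.2 q [0.16 0.18 1.61 0.   1.35 0.45]
(539.2, 212, 140) -> [ 0.04 -0.01  1.02] az -0.02
{'vfov': 65.70646984690485, 'cx': 278.13726154688715, 'cy': 202.7543485656168, 'extrinsics': array([[ 9.59918870e-01, -2.80277550e-01, -5.06904176e-04,
        -4.57511509e+02],
       [ 2.70474931e-01,  9.26817121e-01, -2.60486728e-01,
        -3.12657834e+02],
       [ 7.34783895e-02,  2.49909021e-01,  9.65477295e-01,
        -4.49249989e+02],
       [ 0.00000000e+00,  0.00000000e+00,  0.00000000e+00,
         1.00000000e+00]])}
```

View pics/w1.png

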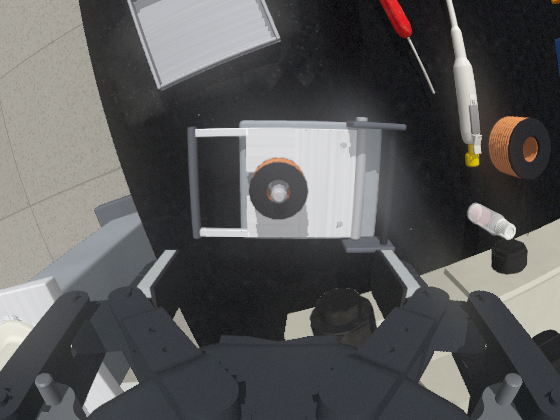

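The wrist view has the post tip at about (280,190), the coil's black flange centred at about (278,190), and the bar along column 194 from row 128 to 238. I'll cast rays for these.

```bash
cat >> h.py <<'E'
def wray(u,v,c,z):
    f=210/np.tan(np.radians(c["vfov"]/2));E=c["extrinsics"]
    a=np.array([u-c["cx"],v-c["cy"]]);r=np.hypot(*a);t=r/f
    D=np.array([np.sin(t)*a[0]/r,-np.sin(t)*a[1]/r,-np.cos(t)])
    w=E[:3,:3].T@D;o=-E[:3,:3].T@E[:3,3];return o+w*(z-o[2])/w[2]
E
python3 -c "
from h import *
a=np.load('pics/w1.npz');p=a['p'];c=viewer.calibration('wrist')
m=((p.max(-1)<70)).astype(np.uint8);m[:150]=0;m[225:]=0;m[:,:240]=0;m[:,320:]=0
q=max(cv2.findContours(m,0,2)[0],key=cv2.contourArea);e=cv2.fitEllipse(q);print('flange',e,wray(*e[0],c,79))
for u,v in((279,191),(281,188)): print('post',wray(u,v,c,91))
for v in(140,160,180,200,220):
  r=np.where(p[v,185:205].max(-1)>45)[0]+185;print(v,r.min(),r.max(),wray((r.min()+r.max())/2,v,c,40)[:2])
for u,v in((194,127),(194,238)):print(wray(u,v,c,40))
cv2.imwrite('pics/c.png',cv2.resize(p[150:230,240:320,::-1],None,fx=6,fy=6))
"
```

```text
flange ((260.85009765625, 206.4635467529297), (7.827931880950928, 30.375864028930664), 132.76385498046875) [520.80404538 204.11580044  79.        ]
post [540.65435618 215.64673252  91.        ]
post [542.94330219 217.61921786  91.        ]
140 187 204 [473.58202331 276.63140673]
160 188 204 [467.75988382 257.66884193]
180 189 198 [458.64709134 239.37288147]
200 190 199 [452.63041453 219.58822306]
220 191 202 [447.24211419 198.93653019]
[476.09980418 289.27609764  40.        ]
[437.45668017 180.94513463  40.        ]
```

View pics/c.png

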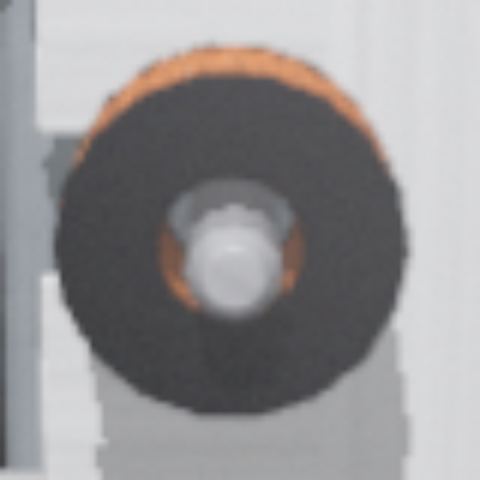

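The crop shows the flange centred at about (278.7,190.6) and the post tip at about (278.9,194.5) in the full picture.

```bash
python3 -c "
from h import *
c=viewer.calibration('wrist')
print(wray(278.7,190.6,c,79),wray(278.9,194.5,c,91))
for u in (194,194.5): print((wray(u,127,c,40)+wray(u,238,c,40))/2)
t=np.radians(-16);e=np.array([np.cos(t),np.sin(t)])
print(np.array([540,212.5])-85*e)
to((540,212.5,120),(540,212.5,57),ang=-16)"
```

```text
[539.7602119  213.38779355  79.        ] [539.74411784 212.81756962  91.        ]
[456.77824218 235.11061614  40.        ]
[457.28554914 234.95768907  40.        ]
[458.29275585 235.92917524]
t 2.65 P [539.2 209.8 191.4] jaw -16.2 tilt 0.06 F [ 0.2  0.6 -0. ] w 85.4 q [0.16 0.18 1.61 0.   1.35 0.45]
(540, 212.5, 120) -> [ 0.06 -0.    1.43] az -0.02
(540, 212.5, 57) -> [ 0.06 -0.    2.69] az -0.02
```

Request:
step_arm(plan="0.06 0 0.7 0 0 0 1; 0.06 0 1.4 0 0 0 1; 0.06 0 2.1 0 0 0 1; 0.06 0 2.5 0 0 0 1; 0.06 0 2.76 0 0 0 1")

```text
time_s: 3.28
position: [540.4, 212.6, 52.4]
tcp_rot: [2.513, 1.885, 0.001]
contact_force: [-1.1, -0.8, 0.1]
width: 85.2
```

Request:
step_arm(plan="0 0 0 0 0 0 0.55; 0 0 0 0 0 0 0.5; 0 0 0 0 0 0 0.4; 0 0 0 0 0 0 0.4; 0 0 0 0 0 0 0.4", newtons=30)

```text
time_s: 3.9
position: [541.5, 212.8, 54.3]
tcp_rot: [2.512, 1.885, 0.004]
contact_force: [-1.1, -0.6, 6.0]
width: 49.5
```

```bash
python3 -c "
from h import *
to((540,212.5,120))"
```

```text
t 3.9 P [541.5 212.8  54.3] jaw -16.2 tilt 0.15 F [-1.1 -0.6  6. ] w 49.5 q [0.17 0.35 1.71 0.   1.09 0.45]
(540, 212.5, 120) -> [-0.01 -0.02 -1.31] az None
```

Request:
step_arm(plan="0 0 -0.05 0 0 0 0.4; 0 0 -0.15 0 0 0 0.4; 0 0 -0.3 0 0 0 0.4; 0 0 -0.5 0 0 0 0.4; 0 0 -0.7 0 0 0 0.4")

```text
time_s: 4.53
position: [540.5, 212.6, 88.5]
tcp_rot: [2.513, 1.885, 0.001]
contact_force: [0.7, -0.2, -0.4]
width: 48.9
```

Request:
step_arm(plan="0 0 -0.25 0 0 0 0.4; 0 0 -0.5 0 0 0 0.4; 0 0 -0.75 0 0 0 0.4; 0 0 -1 0 0 0 0.4; 0 0 -1.1 0 0 0 0.4")

```text
time_s: 5.15
position: [541.0, 212.7, 143.9]
tcp_rot: [2.512, 1.885, 0.002]
contact_force: [0.8, 0.8, -0.5]
width: 49.0
```

```bash
python3 -c "
from h import *
to((508,407,140),(508,407,30))
p,d=viewer.capture('scene');p2,d=viewer.capture('wrist')
cv2.imwrite('pics/s2.png',np.hstack([cv2.resize(p[140:300,180:400,::-1],(440,320)),cv2.resize(p2[...,::-1],(426,320))])[:,:800])"
```

```text
t 5.15 P [541.  212.7 143.9] jaw -16.2 tilt 0.1 F [ 0.8  0.8 -0.5] w 49.0 q [0.17 0.23 1.65 0.   1.26 0.45]
(508, 407, 140) -> [ 3.55 -1.72  0.08] az None
(508, 407, 30) -> [ 3.54 -1.72  2.28] az None
```

View pics/s2.png

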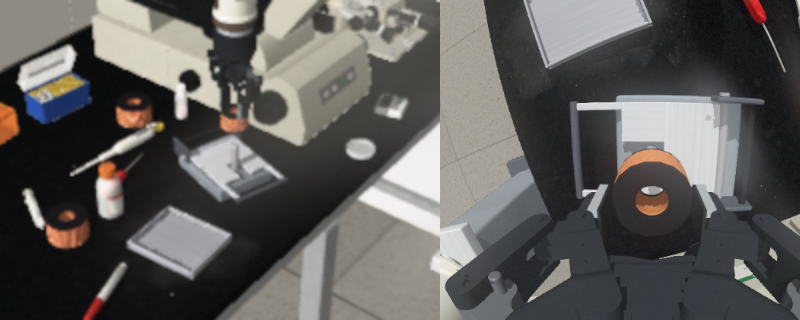

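The coil is clear of the post and held, and the flap is still shut. Next I'll move over the tray.

Request:
step_arm(plan="0.8 -0.38 0 0 0 0 0.4; 1.7 -0.8 0 0 0 0 0.4; 2.6 -1.25 0.05 0 0 0 0.4; 3.3 -1.6 0.1 0 0 0 0.4; 3.54 -1.72 0.4 0 0 0 0.4")

```text
time_s: 5.88
position: [507.0, 408.8, 122.6]
tcp_rot: [2.511, 1.889, 0.002]
contact_force: [0.7, -0.1, -2.1]
width: 49.1
```

Request:
step_arm(plan="0 0 0.4 0 0 0 0.4; 0 0 0.8 0 0 0 0.4; 0 0 1.15 0 0 0 0.4; 0 0 1.45 0 0 0 0.4; 0 0 1.6 0 0 0 0.4")

```text
time_s: 6.5
position: [507.0, 405.9, 41.3]
tcp_rot: [-2.513, -1.885, 0.002]
contact_force: [-0.3, -0.4, -1.0]
width: 48.9
```

```bash
python3 -c "
from h import *
to((508,407,17),(508,407,14))
p,d=viewer.capture('top');p2,d=viewer.capture('wrist')
cv2.imwrite('pics/s3.png',np.hstack([cv2.resize(p[200:290,180:320,::-1],(420,270)),cv2.resize(p2[...,::-1],(360,270))]))"
```

```text
t 6.5 P [507.  405.9  41.3] jaw -16.3 tilt 0.08 F [-0.3 -0.4 -1. ] w 48.9 q [ 0.49  0.52  1.5  -0.    1.13  0.77]
(508, 407, 17) -> [0.03 0.01 0.49] az None
(508, 407, 14) -> [0.03 0.01 0.55] az None
```

View pics/s3.png

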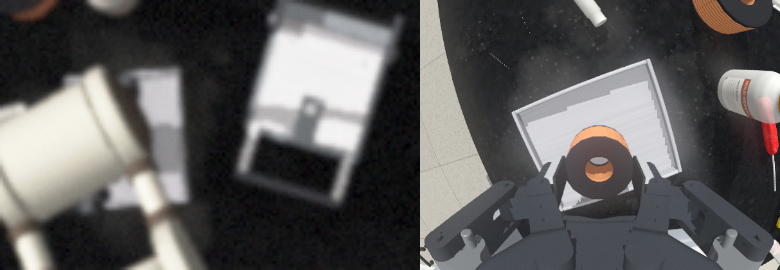

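Request:
step_arm(plan="0 0 0.2 0 0 0 0.4; 0 0 0.36 0 0 0 0.4; 0 0 0.44 0 0 0 0.4; 0 0 0.48 0 0 0 0.4; 0 0 0.5 0 0 0 0.4")

```text
time_s: 7.22
position: [507.4, 406.7, 17.7]
tcp_rot: [2.513, 1.886, 0.0]
contact_force: [0.3, 0.2, -0.5]
width: 49.1
```

Request:
step_arm(plan="0 0 0.02 0 0 0 0.4; 0 0 0.04 0 0 0 0.4; 0 0 0.05 0 0 0 0.4; 0 0 0.06 0 0 0 0.4; 0 0 0.06 0 0 0 0.4")

```text
time_s: 7.85
position: [507.4, 406.7, 15.4]
tcp_rot: [2.513, 1.885, 0.0]
contact_force: [-3.3, -2.3, 4.7]
width: 48.9
```

Request:
step_arm(plan="0 0 0 0 0 0 0.6; 0 0 0 0 0 0 0.65; 0 0 0 0 0 0 0.72; 0 0 0 0 0 0 0.75; 0 0 0 0 0 0 0.75")

```text
time_s: 8.48
position: [507.3, 406.6, 14.6]
tcp_rot: [-2.513, -1.885, 0.0]
contact_force: [-0.1, 0.7, 0.4]
width: 63.4
```

Request:
step_arm(plan="0 0 -0.1 0 0 0 0.75; 0 0 -0.4 0 0 0 0.75; 0 0 -0.9 0 0 0 0.75; 0 0 -1.5 0 0 0 0.75; 0 0 -2.2 0 0 0 0.75")

```text
time_s: 9.1
position: [507.3, 406.6, 126.5]
tcp_rot: [2.513, 1.885, 0.001]
contact_force: [-0.1, 0.3, 0.6]
width: 64.1
```

```bash
python3 -c "
from h import *
to((457.5,235.5,125),(457.5,235.5,29),ang=-16)
p,d=viewer.capture('scene');p2,d=viewer.capture('wrist')
cv2.imwrite('pics/s4.png',np.hstack([cv2.resize(p[140:300,180:400,::-1],(440,320)),cv2.resize(p2[:,:473,::-1],(360,320))]))"
```

```text
t 9.1 P [507.3 406.6 126.5] jaw -16.2 tilt 0.03 F [-0.1  0.3  0.6] w 64.1 q [0.49 0.42 1.45 0.   1.27 0.77]
(457.5, 235.5, 125) -> [-3.56  0.    0.03] az -0.02
(457.5, 235.5, 29) -> [-3.56  0.    1.95] az -0.02
```

View pics/s4.png

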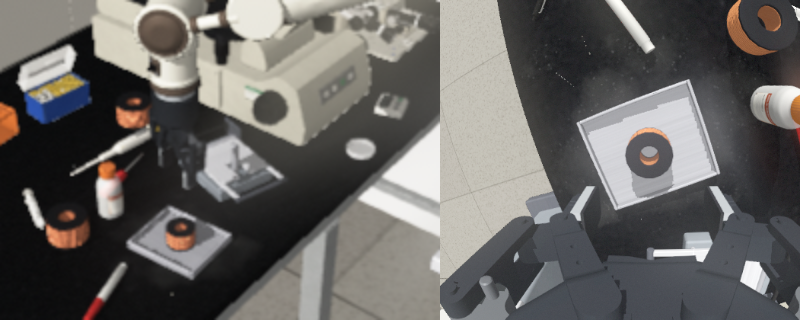

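The coil stands flat in the tray, released. On to the bar.

Request:
step_arm(plan="-0.9 0 0 0 0 0 0.6; -1.9 0 0 0 0 0 0.5; -2.8 0 0 0 0 0 0.5; -3.4 0 0.2 0 0 0 0.5; -3.56 0 0.5 0 0 0 0.5")

```text
time_s: 9.82
position: [457.7, 234.7, 99.7]
tcp_rot: [2.514, 1.883, 0.002]
contact_force: [0.0, 0.8, -0.3]
width: 42.8
```

Request:
step_arm(plan="0 0 0.1 0 0 0 0.5; 0 0 0.1 0 0 0 0.5; 0 0 0.1 0 0 0 0.5; 0 0 0.1 0 0 0 0.5; 0 0 0.1 0 0 0 0.5")

```text
time_s: 10.45
position: [457.7, 236.0, 94.8]
tcp_rot: [2.512, 1.886, 0.001]
contact_force: [0.9, -0.7, -0.2]
width: 42.5
```

```bash
python3 -c "
from h import *
to((457.5,235.2,60),(457.5,235.2,27),ang=-16)
c=viewer.calibration('wrist');p2,d=viewer.capture('wrist');np.savez('pics/w5.npz',p=p2)
cv2.imwrite('pics/s5.png',p2[...,::-1]);print(wray(278,120,c,40))"
```

```text
t 10.45 P [457.7 236.   94.8] jaw -16.2 tilt 0.03 F [ 0.9 -0.7 -0.2] w 42.5 q [0.24 0.13 1.88 0.   1.14 0.52]
(457.5, 235.2, 60) -> [-0.02 -0.    0.7 ] az -0.02
(457.5, 235.2, 27) -> [-0.02 -0.    1.36] az -0.02
[474.79635068 298.19970677  40.        ]
```

View pics/s5.png

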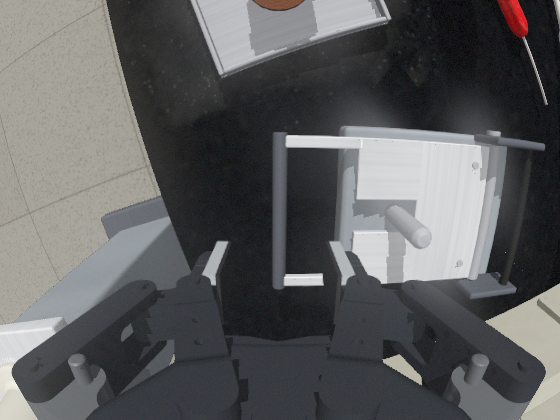

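Bar runs from (279,133) to (278,288), lying between the fingers. A quick ray check before I descend.

```bash
python3 -c "
from h import *
c=viewer.calibration('wrist')
print(wray(279.5,133,c,40),wray(278.5,289,c,40),wray(424,238,c,91))"
```

```text
[473.26088843 289.54393794  40.        ] [440.30563681 178.89201284  40.        ] [538.68591725 212.98128501  91.        ]
```

Request:
step_arm(plan="-0.03 0 0.4 0 0 0 0.5; -0.03 0 0.8 0 0 0 0.5; -0.03 0 1.1 0 0 0 0.5; -0.03 0 1.3 0 0 0 0.5; -0.03 0 1.36 0 0 0 0.5")

```text
time_s: 11.12
position: [456.9, 234.2, 26.1]
tcp_rot: [-2.513, -1.885, 0.001]
contact_force: [-0.3, 0.6, -0.5]
width: 42.5
```

Request:
step_arm(plan="0 0 0 0 0 0 0.3; 0 0 0 0 0 0 0.1; 0 0 0 0 0 0 0; 0 0 0 0 0 0 0; 0 0 0 0 0 0 0", newtons=30)

```text
time_s: 11.75
position: [457.2, 234.3, 26.7]
tcp_rot: [2.513, 1.885, 0.0]
contact_force: [-0.4, -0.3, 0.4]
width: -0.2
```

```bash
python3 -c "
from h import *
to((458,235,27),ang=-16)"
```

```text
t 11.75 P [457.2 234.3  26.7] jaw -16.2 tilt 0.01 F [-0.4 -0.3  0.4] w -0.2 q [0.24 0.24 1.91 0.   1.   0.52]
(458, 235, 27) -> [ 0.02  0.01 -0.01] az -0.02
```

The fingers closed on nothing (width about 0), so I'll look.

```bash
python3 -c "
from h import *
p2,d=viewer.capture('wrist');p,d=viewer.capture('scene')
cv2.imwrite('pics/s6.png',np.hstack([cv2.resize(p2[100:,150:450,::-1],(375,400)),cv2.resize(p[180:260,250:334,::-1],(420,400),interpolation=2)]))"
```

```text
(no output)
```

View pics/s6.png

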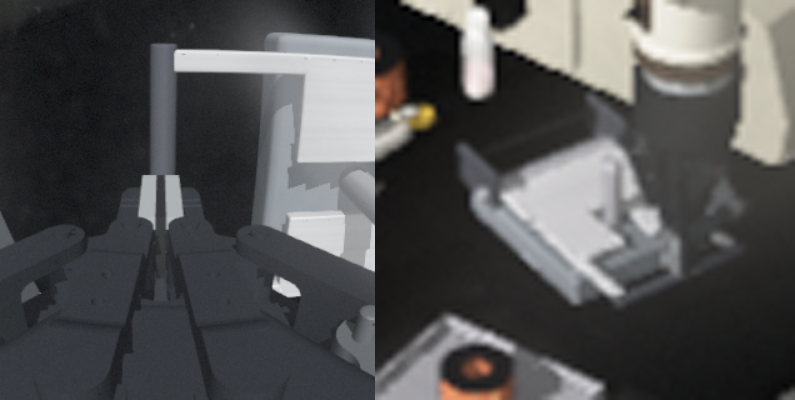

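```bash
python3 -c "
from h import *
c=viewer.calibration('wrist');p,d=viewer.capture('wrist')
s=bot.sense();print(s['width'],s['joint_efforts'].round(1))
f=210/np.tan(np.radians(c['vfov']/2));E=c['extrinsics']
def pt(u,v):
    a=np.array([u-c['cx'],v-c['cy']]);r=np.hypot(*a);t=r/f
    D=np.array([np.sin(t)*a[0]/r,-np.sin(t)*a[1]/r,-np.cos(t)]);X=D*d[v,u]/np.cos(t);return ((X-E[:3,3])@E[:3,:3]).round(1)
for v in (150,200,230,237,242,250,260,270,280,300):
  print(v,[ (pt(u,v).tolist(),p[v,u].tolist()) for u in(266,279,292)])
for z in(19,29,40,50,60):print(z,wray(279,242,c,z).round(1))
"
```

```text
0.17469473987885742 [  0.  -36.6 -27.1  -0.    0.   -0. ]
150 [([462.7, 281.9, -1.4], [30, 30, 30]), ([471.1, 284.2, 43.8], [100, 104, 113]), ([476.6, 282.6, 43.6], [212, 213, 214])]
200 [([454.0, 253.0, -1.5], [32, 32, 35]), ([464.7, 262.2, 43.7], [101, 106, 113]), ([469.0, 248.5, -2.1], [34, 36, 39])]
230 [([448.4, 234.7, -1.5], [39, 36, 38]), ([460.6, 248.3, 43.9], [104, 107, 115]), ([463.8, 229.7, -2.8], [31, 30, 34])]
237 [([447.0, 230.0, -2.2], [31, 35, 39]), ([459.7, 245.1, 44.6], [102, 107, 114]), ([462.6, 225.6, -1.9], [36, 39, 38])]
242 [([454.3, 247.2, 52.0], [175, 179, 180]), ([460.0, 245.9, 52.9], [60, 61, 64]), ([465.4, 243.9, 51.9], [163, 167, 168])]
250 [([454.4, 246.8, 60.3], [173, 178, 179]), ([459.8, 245.5, 60.9], [55, 56, 61]), ([465.1, 244.1, 61.3], [175, 180, 181])]
260 [([454.9, 247.1, 71.2], [175, 179, 181]), ([459.7, 245.2, 70.1], [57, 56, 61]), ([464.7, 243.7, 70.1], [175, 179, 180])]
270 [([455.3, 247.1, 80.1], [176, 180, 181]), ([459.9, 245.8, 80.1], [52, 53, 56]), ([464.4, 243.9, 79.1], [175, 179, 181])]
280 [([455.7, 247.6, 89.0], [60, 62, 67]), ([459.1, 243.2, 82.8], [62, 62, 66]), ([464.3, 245.3, 89.3], [60, 63, 72])]
300 [([456.4, 248.2, 103.1], [57, 60, 67]), ([456.4, 234.1, 81.6], [55, 58, 60]), ([464.0, 245.9, 103.0], [59, 63, 68])]
19 [456.2 232.8  19. ]
29 [457.3 236.6  29. ]
40 [458.5 240.9  40. ]
50 [459.6 244.8  50. ]
60 [460.7 248.7  60. ]
```

Depth shows the shut tips at z≈51, just above the bar top, so the real tips stand about 30 mm higher than the reported TCP implies. I'll open and descend in small steps, watching the force.

Request:
step_arm(plan="0 0 0 0 0 0 0.5; 0 0 0 0 0 0 0.5; 0 0 0 0 0 0 0.5; 0 0 0.1 0 0 0 0.5; 0 0 0.2 0 0 0 0.5")

```text
time_s: 12.52
position: [457.0, 234.2, 16.2]
tcp_rot: [-2.513, -1.885, 0.0]
contact_force: [0.2, 0.5, -0.8]
width: 42.5
```

```bash
python3 -c "
from h import *
c=viewer.calibration('wrist');p,d=viewer.capture('wrist')
to((457.5,234.5,0));print('cam',(-c['extrinsics'][:3,:3].T@c['extrinsics'][:3,3]).round(1))
f=210/np.tan(np.radians(c['vfov']/2));E=c['extrinsics']
v,u=np.mgrid[:420,:560];a=np.stack([u-c['cx'],v-c['cy']],-1);r=np.linalg.norm(a,axis=-1)+1e-9;t=r/f
X=np.stack([np.tan(t)*a[...,0]/r*d,-np.tan(t)*a[...,1]/r*d,-d],-1);W=(X-E[:3,3])@E[:3,:3]
k=(d>20)&(W[...,2]>3)&(v>205)&(v<300)&(u>200)&(u<360)&(p.min(-1)>140)
for lo,hi in((200,278),(279,330)):
  kk=k&(u>=lo)&(u<hi);q=W[kk];print(len(q),np.percentile(q,[1,50,99],axis=0).round(1).tolist(),v[kk].min())
"
```

```text
t 12.57 P [456.4 234.   15.4] jaw -16.2 tilt 0.09 F [-0.5 -0.2 -0.3] w 42.4 q [0.24 0.25 1.91 0.   0.97 0.52]
(457.5, 234.5, 0) -> [0.02 0.02 0.31] az None
cam [474.9 298.3 177.1]
454 [[432.4, 249.1, 41.5], [435.0, 252.6, 62.0], [437.3, 253.7, 74.7]] 242Traceback (most recent call last):
  File "<string>", line 10, in <module>
    kk=k&(u>=lo)&(u<hi);q=W[kk];print(len(q),np.percentile(q,[1,50,99],axis=0).round(1).tolist(),v[kk].min())
                                             ~~~~~~~~~~~~~^^^^^^^^^^^^^^^^^^^^
    return _quantile_unchecked(
        a, q, axis, out, overwrite_input, method, keepdims, weights)
    return _ureduce(a,
                    func=_quantile_ureduce_func,
    ...<5 lines>...
                    overwrite_input=overwrite_input,
                    method=method)
    r = func(a, **kwargs)
    result = _quantile(arr,
                       quantiles=q,
    ...<2 lines>...
                       out=out,
                       weights=wgt)
    slices_having_nans = np.isnan(arr[-1, ...])
                                  ~~~^^^^^^^^^
IndexError: index -1 is out of bounds for axis 0 with size 0
```

Confirmed: open tips are at z≈41 with TCP at 16. I need about 18 mm more down.

Request:
step_arm(plan="0 0 0.08 0 0 0 0.5; 0 0 0.16 0 0 0 0.5; 0 0 0.2 0 0 0 0.5; 0 0 0.2 0 0 0 0.5; 0 0 0.2 0 0 0 0.5")

```text
time_s: 13.2
position: [457.3, 234.3, 6.8]
tcp_rot: [2.513, 1.885, 0.001]
contact_force: [-0.1, -0.2, 0.5]
width: 42.2
```

Request:
step_arm(plan="0 0 0.06 0 0 0 0.5; 0 0 0.12 0 0 0 0.5; 0 0 0.16 0 0 0 0.5; 0 0 0.16 0 0 0 0.5; 0 0 0.16 0 0 0 0.5")

```text
time_s: 13.82
position: [457.2, 234.3, -1.4]
tcp_rot: [2.513, 1.885, 0.0]
contact_force: [0.5, 0.5, 0.7]
width: 42.5
```

Request:
step_arm(plan="0 0 0 0 0 0 0.3; 0 0 0 0 0 0 0.1; 0 0 0 0 0 0 0; 0 0 0 0 0 0 0; 0 0 0 0 0 0 0", newtons=30)

```text
time_s: 14.45
position: [457.9, 234.1, -1.1]
tcp_rot: [2.512, 1.885, 0.002]
contact_force: [4.9, -2.1, -1.3]
width: 8.7
```

```bash
python3 -c "
from h import *
to((457.5,234.5,0),ang=-16)"
```

```text
t 14.45 P [457.9 234.1  -1.1] jaw -16.2 tilt 0.09 F [ 4.9 -2.1 -1.3] w 8.7 q [ 0.24  0.29  1.92 -0.    0.94  0.52]
(457.5, 234.5, 0) -> [ 0.01 -0.01 -0.02] az -0.02
```

Gripped (width 8.7). The bar sits about 1 mm further along +e than commanded. I'll swing along the 165 mm arc.

Request:
step_arm(plan="0.03 0 0 0 0 0 0; 0 0.035 -0.29 0 0 0 0; 0 0.08 -0.63 0 0 0 0; 0 0.165 -0.965 0 0 0 0; 0 0.28 -1.29 0 0 0 0")

```text
time_s: 15.08
position: [470.1, 230.4, 64.0]
tcp_rot: [-2.512, -1.885, 0.002]
contact_force: [2.3, 1.8, -2.6]
width: 8.8
```

```bash
cat >> h.py <<'E'
def arc():
    s=bot.sense();e=np.array([np.cos(np.radians(16.2)),-np.sin(np.radians(16.2)),0])
    P=s["position"];dx=(P-[457.9,234.1,0])@e;dz=P[2]+1.1;n=np.array([-e[1],e[0],0])
    print("r",np.hypot(165-dx,dz).round(1),"theta",np.degrees(np.arctan2(dz,165-dx)).round(2),"lat",((P-[457.9,234.1,0])@n).round(1),"F e,n,z",[round(float(s["contact_force"]@k),1) for k in(e,n,[0,0,1])],"torque",s["torque"].round(2),"w",round(s["width"],1),"t",s["time_s"],"q",s["qpos"].round(2))
E
python3 -c "
from h import *
arc()"
```

```text
r 165.6 theta 23.16 lat -0.2 F e,n,z [1.7, 2.4, -2.6] torque [ 0.05 -0.14 -0.02] w 8.8 t 15.075 q [0.22 0.2  1.87 0.   1.08 0.51]
```

Request:
step_arm(plan="0 0.15 -0.31 0 0 0 0; 0 0.335 -0.605 0 0 0 0; 0 0.55 -0.875 0 0 0 0; 0 0.79 -1.125 0 0 0 0; 0 1.05 -1.345 0 0 0 0")

```text
time_s: 15.7
position: [519.1, 215.8, 132.1]
tcp_rot: [-2.51, -1.884, 0.007]
contact_force: [-7.0, -1.5, 5.9]
width: 8.6
```

```bash
python3 -c "
from h import *
arc()"
```

```text
r 167.2 theta 52.81 lat -0.5 F e,n,z [-6.3, -3.4, 5.9] torque [-0.08  1.31 -0.04] w 8.6 t 15.7 q [0.18 0.2  1.71 0.   1.23 0.46]
```

Request:
step_arm(plan="0 0.19 -0.14 0 0 0 0; 0 0.385 -0.26 0 0 0 0; 0 0.59 -0.37 0 0 0 0; 0 0.75 -0.44 0 0 0 0; 0 0.75 -0.44 0 0 0 0")

```text
time_s: 16.32
position: [557.8, 204.4, 154.0]
tcp_rot: [2.513, 1.884, -0.0]
contact_force: [-4.3, -2.6, 8.1]
width: 8.7
```

```bash
python3 -c "
from h import *
arc()"
```

```text
r 166.6 theta 68.6 lat -0.7 F e,n,z [-3.4, -3.6, 8.1] torque [-0.39  0.93 -0.08] w 8.7 t 16.325 q [ 0.15  0.26  1.6  -0.    1.28  0.43]
```

Request:
step_arm(plan="-0.01 0.27 -0.12 0 0 0 0; -0.01 0.495 -0.18 0 0 0 0; -0.02 0.665 -0.215 0 0 0 0; -0.02 0.775 -0.235 0 0 0 0; -0.02 0.775 -0.235 0 0 0 0")

```text
time_s: 16.95
position: [594.5, 193.4, 164.2]
tcp_rot: [2.513, 1.885, 0.001]
contact_force: [-1.0, 0.5, 3.3]
width: 8.8
```

```bash
python3 -c "
from h import *
arc()
c=viewer.calibration('wrist');p,d=viewer.capture('wrist')
ps,d=viewer.capture('scene')
np.savez('pics/w7.npz',p=p)
cv2.imwrite('pics/s7.png',np.hstack([cv2.resize(p[...,::-1],(480,360)),cv2.resize(ps[150:250,250:339,::-1],(320,360),interpolation=2)]))"
```

```text
r 166.8 theta 82.26 lat -1.0 F e,n,z [-1.1, 0.2, 3.3] torque [ 0.08  0.2  -0.03] w 8.8 t 16.95 q [0.12 0.32 1.5  0.   1.32 0.4 ]
```

View pics/s7.png

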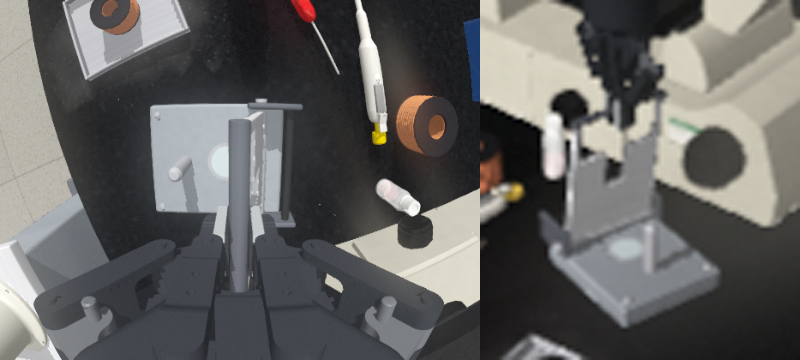

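The wrist view shows the bar between the pads and the scene view shows the flap nearly upright. The estimate is 82.2°, leaving 22.4 mm along +e to the balance point.

Request:
step_arm(plan="0 0.15 -0.02 0 0 0 0; 0 0.28 -0.03 0 0 0 0; 0 0.38 -0.04 0 0 0 0; 0 0.43 -0.04 0 0 0 0; 0 0.45 -0.04 0 0 0 0")

```text
time_s: 17.68
position: [615.5, 187.1, 165.9]
tcp_rot: [-2.513, -1.885, 0.0]
contact_force: [-0.3, 0.7, 0.9]
width: 8.8
```

Request:
step_arm(plan="0 0 0 0 0 0 0; 0 0 0 0 0 0 0; 0 0 0 0 0 0 0; 0 0 0 0 0 0 0; 0 0 0 0 0 0 0")

```text
time_s: 18.3
position: [615.3, 187.1, 165.9]
tcp_rot: [-2.513, -1.885, 0.0]
contact_force: [-0.8, 1.5, -0.6]
width: 8.9
```

```bash
python3 -c "
from h import *
for i in range(4):
  arc();p,d=viewer.capture('scene')
c=viewer.calibration('scene');W=cloud(p,cv2.medianBlur(d,3),c)
t=np.radians(-16.2);e=np.array([np.cos(t),np.sin(t),0]);n=np.array([-e[1],e[0],0]);o=np.array([539.6,212.8,0])
q=(W-o);A=np.stack([q@e,q@n,W[...,2]],-1)
k=(abs(A[...,0]-80)<25)&(abs(A[...,1])<48)&(A[...,2]>60)&(A[...,2]<145)
a=A[k];print(len(a),np.median(a,0).round(1))
for lo in range(60,145,12):
  b=a[(a[:,2]>=lo)&(a[:,2]<lo+12)];print(lo,len(b),np.median(b[:,0]).round(2) if len(b) else '')
x=np.c_[a[:,1:],np.ones(len(a))];w=np.ones(len(a))
for _ in range(10):
  s=np.linalg.lstsq(x*w[:,None],a[:,0]*w,rcond=None)[0];w=(abs(a[:,0]-x@s)<3)*1.
print('de/dn,de/dz,c',s.round(4),'tilt deg from upright',np.degrees(np.arctan(s[1])).round(2),w.sum())
cv2.imwrite('pics/s8.png',cv2.resize(p[140:260,240:400,::-1],(640,480),interpolation=2))"
```

```text
r 167.0 theta 89.76 lat -1.2 F e,n,z [-1.2, 1.2, -0.6] torque [ 0.27  0.28 -0.06] w 8.9 t 18.3 q [0.11 0.37 1.44 0.   1.33 0.39]
r 167.0 theta 89.75 lat -1.2 F e,n,z [-0.3, 0.8, -1.0] torque [ 0.23  0.29 -0.05] w 8.6 t 18.35 q [0.11 0.37 1.44 0.   1.33 0.39]
r 167.0 theta 89.74 lat -1.2 F e,n,z [-1.8, 1.0, -1.4] torque [ 0.32  0.27 -0.04] w 8.4 t 18.4 q [0.11 0.37 1.44 0.   1.33 0.39]
r 167.0 theta 89.75 lat -1.2 F e,n,z [-1.0, 1.1, -1.6] torque [ 0.24  0.27 -0.09] w 8.8 t 18.45 q [0.11 0.37 1.44 0.   1.33 0.39]
349 [ 76.3  -0.6 100.6]
60 50 76.62
72 53 76.16
84 49 75.96
96 57 76.56
108 46 76.18
120 41 76.6
132 48 76.42
144 5 77.81
de/dn,de/dz,c [ 2.00000e-03 -4.00000e-04  7.63331e+01] tilt deg from upright -0.02 327.0
```

View pics/s8.png

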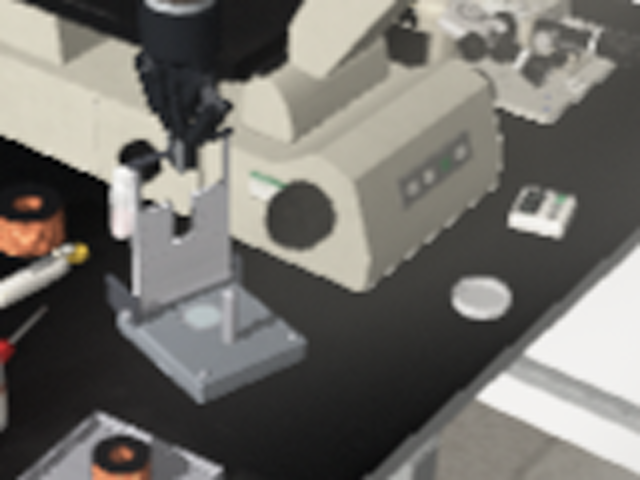

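The depth plane fit puts the flap within 0.02° of upright, and the arm pose gives 89.75°. It is at rest and held, and the coil is in the tray. Handing in.

```bash
python3 -c "
from workcell import order
print(order.hand_in())"
```

```text
the job is handed in; nothing more can be done
None
```

I lifted the coil straight up off the post with the flap still shut and lowered it into the tray until it touched down. I then let go, and it stands flat near the middle. I took the flap by its cross-bar and swung it along its arc to upright, and handed in at about 18.5 s while still gripping it at rest.

**Last checks:**
- **Flap angle:** a plane fit to the scene camera's depth puts the flap 0.02° from vertical. The arm's pose gives 89.75°, a small disagreement.
- **Grip:** the width reads about 8.8 mm on the 10 mm bar, and the outside force is under 3 N.
- **Bench:** the bystanders visible in the last pictures looked unmoved, though I did not measure their positions.

**What went wrong:**
- **Missed first grasp:** my first try at the bar closed just above it on nothing. Depth showed the fingertips about 30 mm higher than the stated tool geometry, so I went lower and gripped it on the second try.
- **Coil grip:** because of the same offset, the coil was probably held only near its upper flange. It did not slip.
- **Swing arc:** the measured radius was about 2 mm over the 165 mm given, probably because the bar slid a little down the pads. This cost a brief 9 N or so of outward push during the swing.

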